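# Lower the press foot onto the gold-leaf tile

## Robot

A 7-joint arm with a two-finger parallel gripper is mounted at the origin on the work surface. World frame = base frame: x ahead of the robot, y to its left, z up, the work surface at z = 0. Lengths are in m, angles in rad, forces in N, time in s.
With the tool pointing down it reaches from about 0.4 to 0.85 m from the base axis. Payload 10.4 kg.
Tool frame: the origin (TCP) lies on the centre line of the jaws, within the pads' length; the fingertips stand 11 mm ahead of it and the grasp point (between the pads) lies 8 mm behind it; y points along the fingers, x is the direction in which the jaws open and shut, and the axes are right-handed (so a half turn about y gives the same grasp; the last joint's range is limited). The gripper opens to 87 mm and grips with 3 to 60 N. Pads are 19 mm wide; open, the fingers measure 117 mm over their backs; the gripper's body (75 mm by 190 mm) begins 51 mm behind the grasp point.
Start: joints at [1.325, 0.332, -0.065, 1.46, 0.022, 1.35, -0.088], TCP at [0.138, -0.61, 0.234] pointing down, gripper open.
Joint ranges: [-2.6, 2.6], [-0.5, 2.12], [-1.47, 1.34], [0.16, 2.42], [-1.27, 4.41], [0.06, 2.06], [-2.6, 2.6]. Speed limits (rad/s): [2.22, 2.22, 2.79, 2.79, 3.14, 3.14, 3.14].

## Interface

Orientations are given as [roll, pitch, yaw] about the fixed x, y, z axes, in that order (R = Rz(yaw) Ry(pitch) Rx(roll)).
In Python, from cell import arm gives the robot as it stands. The module is installed in compiled form; this text tells all that it offers.
- The arm moves only by the tool step_arm, never from a script. Its argument "targets" is text: rows parted by semicolons, each of 6 numbers parted by spaces: the shift along the tool's x, y, z in units of 250 mm (1.0 is 250 mm), then the turn, a rotation vector about the tool's x, y, z in units of pi/2 rad (1.0 is pi/2 rad). In form: x y z rx ry rz; .... A call has 1 to 8 rows; each row is the pose to reach, as a shift and turn from the pose commanded when the call began, along the tool's axes at that moment; what a row does not reach only later rows make up. A row lasts 1/12 s, in which the tool goes at most 41.7 mm and 7.16 degrees, less where a joint would pass 70% of its speed; a pose out of reach is approached as far as the arm can. A call with a number of a shift or a turn outside -1 to 1 is refused whole. A call with a gripper value outside its range is refused whole. "grip" is the closure, from 0 (fully open) to 1 (shut), set as the call begins (left out, the last holds). The fingers move at their own pace and stop on an object; "force" is the grip in N (left out, the last holds). Time passes only in rows, so rows that repeat a pose let the fingers close. It gives the time, the measured TCP pose, the force and the opening at its end, in the units of the state.
- arm.state(): the state, without advancing time (a new reading comes with each control period).
- arm.camera(name): name is "scene" or "top"; returns a dict with "image" (480x640x3 uint8, red, green, blue), "range_z" (480x640 float32, m along the optical axis (not along the pixel's ray), 0 where there is no reading), "camera_matrix" (3x3 intrinsics, pixels), "world_from_camera" (4x4, takes a point from camera to world coordinates). Camera axes: x right, y down, z forward; pixel columns grow to the right and rows downward; lengths in m; the calibration is good to about 2 mm. A picture is of the moment at which its call begins.
- arm.close_job(): hands the job in, once; it reports no verdict.
The state is a dict: "clock": time; "joints": joint angles; "qvel": joint speeds; "joint_efforts": joint torques, N m; "ee_pos": TCP position; "ee_rot": TCP orientation; "contact_force": force on the tool from outside, world axes, zero at the start; "wrist_torque": the same for the moment, N m; "opening": opening from 0.0 (shut) to 1.0 (fully open).
Only numpy, scipy, OpenCV 4.12 (cv2) and the standard library are available. Lean on these libraries where they do the work, as an engineer would, in place of code of your own. Each camera call takes 0.05 s, during which the arm holds its last target. There are 200 camera calls.

## Task

Two identical little leaf presses stand on the lacquer bench with their feet raised: one has the square gold-leaf tile lying under it, the other the round wooden palette. Lower the lever of the press that holds the gold-leaf tile fully down so that its foot rests on the tile. Do not shift the tile, and leave the other press's lever up.

Things in the scene. Friction and masses are not known exactly. Their poses are not given: they have to be found in the camera images.
- press_lever (a joint): Lever (rad) of the press that holds the gold-leaf tile: 0 = level, fully lowered on its stop, foot on the tile; 0.75 = fully raised; starts at 0.60 to 0.75. Friction (0.12 N m, 1.5 to 3 N at the paddle) keeps it where it is left; no spring. Level pivot 112 mm above the bench, in the head; head and column reach 140 mm.
- press_paddle (a point): Top centre of the steel thumb paddle (30 long, 28 wide, 8 mm thick; bar 10 mm wide) at the free end of that lever. x: along the lever, outwards; y: along the pivot; z: out of the top face. Pivot axis 80 mm behind (-x), 4 mm below (-z). Lowered: 116 mm above the bench. Raised, it slopes up and outwards by the joint angle. It points roughly away from the robot, over the tile.
- tile: Half-finished black lacquered tile with gold-leaf motif, 100 x 100 x 12 mm, loose, flat between low brass rails on the press's 10 mm base plate, below the lever. Origin: centre of its underside; z up. The foot, a 38 mm disc, comes down on it about 23 mm from its centre towards the column.
- spare_lever (a joint): Lever of the other press, identical in build, with the round wooden palette (96 mm across) under its foot. Same meaning: 0 = lowered, 0.75 = fully raised; starts at 0.60 to 0.75 and must stay up.
Not all that is in view belongs to the job. Of the things that look like the tile, the smaller one is meant.

How it is judged:
By the outcome, as a careful person would: the job done as asked, in the order asked, and still so for the second after the job is handed in, with the robot touching nothing.
It also fails if it takes over 32 s, if anything falls off the work surface, if the arm or the gripper's body presses on something with over 40 N, if the wrist force passes 120 N, or if a joint passes its speed limit or range.

## Working session

There is one attempt and no reset: what is moved stays moved. The work goes in short steps, Python scripts to look and compute and a tool call to move; the robot and the scene stay as the last step left them, time stands still between calls to the robot, and variables do not carry over. Pictures are saved under pics/ and viewed, about 8 in all and at most 12, crops included, and the job is handed in when it is done.

Besides the shell and the picture viewer there is one more tool, called in YAML: its name, and indented under it one key for each argument. step_arm: Moves the arm, as the interface text tells. Shifts and turns lie within -1 to 1; 1 stands for 250 mm of shift or pi/2 rad of turn. Its arguments: {"type":"object","properties":{"targets":{"type":"string"},"grip":{"type":"number"},"force":{"type":"number"}},"required":["targets"]}

```bash
mkdir -p pics; python3 - <<'E'
from cell import arm
import cv2,numpy as np
for n in("scene","top"):
    c=arm.camera(n); cv2.imwrite(f"pics/{n}0.png",c["image"][:,:,::-1]); np.savez(f"{n}0.npz",**c)
    print(n,c["camera_matrix"].round(1).tolist(),c["world_from_camera"].round(3).tolist())
print(arm.state())
E
```

```text
scene [[534.9, 0.0, 326.0], [0.0, 534.9, 229.6], [0.0, 0.0, 1.0]] [[-0.844, 0.337, -0.417, 0.953], [0.536, 0.54, -0.648, 0.51], [0.007, -0.771, -0.637, 0.714], [0.0, 0.0, 0.0, 1.0]]
top [[509.0, 0.0, 314.6], [0.0, 509.0, 239.6], [0.0, 0.0, 1.0]] [[0.011, -0.997, 0.076, 0.481], [-1.0, -0.009, 0.018, -0.099], [-0.017, -0.076, -0.997, 1.089], [0.0, 0.0, 0.0, 1.0]]
{'clock': 0.1, 'joints': array([ 1.32536763,  0.33275162, -0.06469928,  1.46084201,  0.02162804,
        1.34988547, -0.08849634]), 'qvel': array([ 0.00060775, -0.00051549,  0.00062389, -0.00226666,  0.00079994,
       -0.00064315,  0.00020547]), 'joint_efforts': array([ 2.18413363e-03, -6.24544072e+01,  2.50554486e-02, -3.90717709e+01,
       -6.14521466e-02,  3.65642295e-02,  9.92429409e-05]), 'ee_pos': array([ 0.13803616, -0.60923868,  0.23287644]), 'ee_rot': array([-1.57087778e+00,  1.18743565e-03, -1.34793964e+00]), 'contact_force': array([-0.55491324, -0.33199664, -0.46319521]), 'wrist_torque': array([ 0.03494577, -0.02801091, -0.00874744]), 'opening': 1.0045823280101418}
```

View pics/scene0.png

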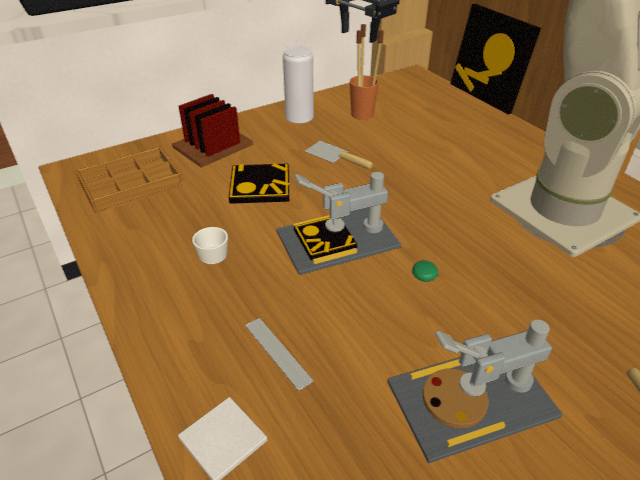

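View pics/top0.png

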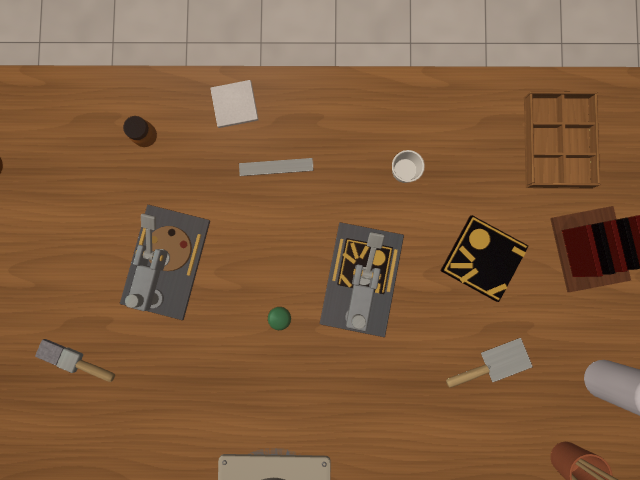

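The scene view shows the gold-tile press at about (335,220), with its paddle at (310,185). The top view shows the same paddle near (375,241) and the column near (358,322). The spare press is at (150,260) in the top view, well to the left.

```bash
cat > h.py <<'E'
import numpy as np
def pts(n,u0,u1,v0,v1):
    c=np.load(n+".npz"); K=c["camera_matrix"];T=c["world_from_camera"]
    v,u=np.mgrid[v0:v1,u0:u1]; z=c["range_z"][v0:v1,u0:u1]
    P=np.stack([(u-K[0,2])*z/K[0,0],(v-K[1,2])*z/K[1,1],z],-1)@T[:3,:3].T+T[:3,3]
    return P,c["image"][v0:v1,u0:u1],z>0
E
python3 - <<'E'
from h import *
P,I,ok=pts("top0",320,405,222,337)
z=P[...,2]
np.set_printoptions(precision=4,suppress=True)
m=ok&(z>.125); 
print("z map"); print((z[::4,20:75:4]*1000).astype(int))
# paddle: high & far part
p=P[5:24,45:66].reshape(-1,3); p=p[p[:,2]>.135]
print("paddle n",len(p),p.mean(0),p.min(0),p.max(0))
c=p.mean(0); n=np.linalg.svd(p-c)[2][2]; n*=np.sign(n[2]); print("normal",n,"tilt",np.arccos(n[2]), "az out",np.arctan2(-n[1],-n[0]))
h=P[80:110,20:60].reshape(-1,3);h=h[(h[:,2]>.125)&(h[:,2]<.155)];print("column top",len(h),h.mean(0),h.min(0),h.max(0))
# scene
P,I,ok=pts("scene0",290,345,165,215)
q=P.reshape(-1,3);q=q[(q[:,2]>.14)&(q[:,2]<.25)];print("scene",len(q),q.mean(0),q.min(0),q.max(0))
# base plate outline
P,I,ok=pts("top0",310,415,215,345)
import cv2
m=((P[...,2]>.006)&ok).astype(np.uint8)
cs=max(cv2.findContours(m,0,2)[0],key=cv2.contourArea)[:,0]
w=np.array([P[y,x,:2] for x,y in cs],np.float32);print("plate",cv2.minAreaRect(w))
E
```

```text
z map
[[  12    0   -1    0    1    0    0    2    0   -1    4    2    3    4]
 [   8   10    7   13   11   10    1    1 1089    1    0    2    5    1]
 [   9   11   13   10    8   11   13   12    9   13   14    3    1    1]
 [  14   11    9   13    9   11   14    9  173  177  173   15   13    9]
 [  12   11   10   12   13    9   11  165  173  171  171   11   11    9]
 [  17   11   24   22   23   24   23  163  162  165  168   12   12   13]
 [  19   16   21   25   26   23   25  158  159  160  163   24   20   11]
 [  16   24   22   25   24   26   24   22  154   28   23   25   21   19]
 [   9   24   23   25   24   23   22   24  149   24   24   23   23    9]
 [  11   24   25   29   22   23   23  140  141   25   26   22   22   14]
 [  12   24   25   24   23   23   27  133  137   20   23   23   19   20]
 [  11   22   21   23  120  125   23  131   21   24   24   24   24   16]
 [  21   24   23   23  123  127  121  124  113  127  127   24   23   20]
 [  21   26   21   21  127  123  124  122  118  128  116   23   13   22]
 [  25   23   23   22  127  126   44  117  125  129   25   20   11    9]
[... 788 characters left out ...]
  10   10   -3]
 [   9   11  106  112  142  143  110   12   12   10   12   12    0   -1]
 [   4    0    0    9    7  109  111    9   11   16   15   10    2    2]
 [   3    1    1    4    2    1   -3    1   11   12   10   13    0    2]]
paddle n 203 [ 0.5527 -0.1908  0.1739] [ 0.4808 -0.2068  0.1587] [ 0.5658 -0.0986  1.0894]
normal [0.9814 0.1843 0.0529] tilt 1.5178603040726244 az out -2.95592662079104
column top 158 [ 0.4032 -0.1635  0.1409] [ 0.3907 -0.1759  0.1251] [ 0.4153 -0.1518  0.1469]
scene 173 [ 0.5486 -0.1862  0.1606] [ 0.5202 -0.2043  0.14  ] [ 0.5662 -0.1747  0.1743]
plate ((0.4818849563598633, -0.18026289343833923), (0.14297738671302795, 0.22211574018001556), 79.39240264892578)
```

```bash
python3 - <<'E'
from h import *
import cv2
np.set_printoptions(precision=4,suppress=True)
P,I,ok=pts("top0",355,395,225,266)
p=P[ok&(P[...,2]>.13)&(P[...,2]<.2)]
a=-.182;u=np.array([np.cos(a),np.sin(a)]);w=np.array([-u[1],u[0]])
s=p[:,:2]@u;t=p[:,:2]@w
k=np.polyfit(s,p[:,2],1);print("slope angle",np.arctan(k[0]),"s range",np.percentile(s,[1,99]),"z at end",np.polyval(k,np.percentile(s,99)))
pd=s>np.percentile(s,99)-.02
print("t paddle",t[pd].min(),t[pd].max(),np.median(t[pd]),"bar t",np.median(t[~pd]))
th=np.arctan(k[0])
# point with r: z=.112+r sin+.004cos ; s=s0+r cos-.004 sin
r=(p[:,2]-.112-.004*np.cos(th))/np.sin(th);print("th",th,"pivot s0",np.median(s-r*np.cos(th)+.004*np.sin(th)),"rmax",np.percentile(r,99))
P,_,_=pts("top0",320,405,222,337);c=P[85:110,20:60].reshape(-1,3);c=c[(c[:,2]>.132)&(c[:,2]<.15)].mean(0);print("column s,t",c[:2]@u,c[:2]@w)
pl=np.array([.4819,-.1803]);print("plate s,t",pl@u,pl@w)
for n in("top0","scene0"):
    P,I,ok=pts(n,0,640,0,480);q=P[ok]
    for x0,x1,y0,y1 in((.03,.25,-.75,-.5),(.25,.6,-.62,-.25),(.15,.35,-.8,-.6),(.1,.25,-.66,-.56)):
        m=(q[:,0]>x0)&(q[:,0]<x1)&(q[:,1]>y0)&(q[:,1]<y1)&(q[:,2]<.6); 
        if m.any(): b=q[m];print(n,x0,y0,m.sum(),b[b[:,2].argmax()])
E
```

```text
slope angle 0.6703582935867207 s range [0.5324 0.5898] z at end 0.1781061250025528
t paddle -0.10262624344994091 -0.07471282689077867 -0.08845235628082124 bar t -0.08822755609405689
th 0.6703582935867207 pivot s0 0.5127288123678538 rmax 0.09983858611364935
column s,t 0.42601725167273047 -0.08796522449628998
plate s,t 0.5065745200682622 -0.090099698210426
top0 0.03 -0.75 10085 [ 0.1472 -0.5979  0.1886]
top0 0.25 -0.62 30760 [ 0.5821 -0.602   0.1178]
top0 0.15 -0.8 7470 [ 0.2768 -0.6412  0.186 ]
top0 0.1 -0.66 4284 [ 0.1472 -0.5979  0.1886]
scene0 0.03 -0.75 5140 [ 0.1396 -0.5097  0.3348]
scene0 0.25 -0.62 12192 [ 0.528  -0.6081  0.1135]
scene0 0.15 -0.8 4024 [ 0.1718 -0.6136  0.3089]
scene0 0.1 -0.66 2487 [ 0.154  -0.5641  0.3233]
```

step_arm:
  targets: "0 -0.12 0 0 0 0;-0.63 -0.12 0.95 0 0.257 0;-0.63 -0.12 0.95 0 0.257 0;-0.63 -0.12 0.95 0 0.257 0;-0.63 -0.12 0.95 0 0.257 0;-0.63 -0.12 0.95 0 0.257 0;-0.63 -0.12 0.95 0 0.257 0;-0.63 -0.12 0.95 0 0.257 0"
  grip: 1
  force: 20

```text
clock: 0.77
ee_pos: [0.3362, -0.4013, 0.2634]
ee_rot: [-1.571, 0.0, -1.751]
contact_force: [2.0, 0.1, 1.1]
opening: 0.479
```

step_arm:
  targets: "-0.983 0.04 0.66 0 0 0;-0.983 0.04 0.66 0 0 0;-0.983 0.04 0.66 0 0 0;-0.983 0.04 0.66 0 0 0;-0.983 0.04 0.66 0 0 0;-0.983 0.04 0.66 0 0 0;-0.983 0.04 0.66 0 0 0;-0.983 0.04 0.66 0 0 0"

```text
clock: 1.43
ee_pos: [0.5453, -0.1834, 0.2528]
ee_rot: [-1.571, 0.004, -1.742]
contact_force: [0.4, 0.4, -0.1]
opening: 0.01
```

```bash
python3 - <<'E'
from cell import arm
import cv2,numpy as np
c=arm.camera("scene"); np.savez("scene1.npz",**c)
cv2.imwrite("pics/s1.png",cv2.resize(c["image"][80:280,220:460,::-1],None,fx=3,fy=3))
s=arm.state();print(s["ee_pos"],s["ee_rot"],s["opening"],s["contact_force"])
p=s["ee_pos"];print("s,t",p[0]*.9835-p[1]*.181,p[0]*.181+p[1]*.9835)
E
```

```text
[ 0.54401535 -0.18582448  0.25275545] [-1.57130715  0.00269773 -1.74381492] 0.003921514587646773 [-0.59953565 -0.36328348 -0.22525375]
s,t 0.5686733230002887 -0.08429159720993118
```

View pics/s1.png

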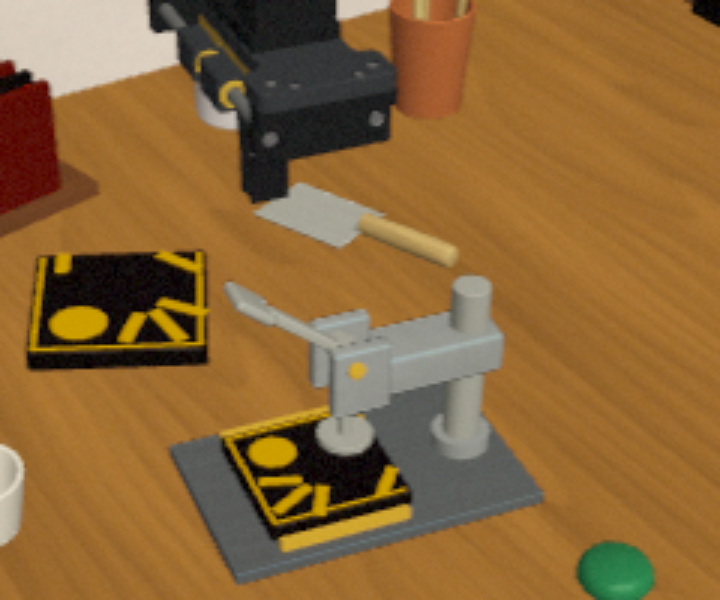

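The shut fingertip is at about (263,195) in the crop, directly over the paddle at (248,300). The tile is under the foot between the rails, so I'm descending.

step_arm:
  targets: "0 0.14 0 0 0 0;0 0.26 0 0 0 0;0 0.28 0 0 0 0;0 0.28 0 0 0 0;0 0.28 0 0 0 0"

```text
clock: 1.9
ee_pos: [0.5417, -0.1919, 0.1847]
ee_rot: [-1.57, -0.0, -1.752]
contact_force: [0.1, -0.3, 0.9]
opening: 0.001
```

step_arm:
  targets: "-0.008 0.02 0 0 0 0;-0.008 0.04 0.006 0 0 0;-0.008 0.06 0.022 0 0 0;-0.008 0.08 0.037 0 0 0;-0.008 0.1 0.048 0 0 0;-0.008 0.12 0.059 0 0 0;-0.008 0.143 0.067 0 0 0;-0.008 0.166 0.075 0 0 0"

```text
clock: 2.57
ee_pos: [0.5605, -0.1929, 0.1414]
ee_rot: [-1.571, 0.0, -1.752]
contact_force: [-1.0, 0.8, 2.3]
opening: 0.001
```

step_arm:
  targets: "0 0.02 0.004 0 0 0;0 0.04 0.008 0 0 0;0 0.056 0.01 0 0 0;0 0.066 0.01 0 0 0;0 0.072 0.01 0 0 0;0 0.072 0.01 0 0 0"

```text
clock: 3.07
ee_pos: [0.5625, -0.1933, 0.1265]
ee_rot: [-1.571, -0.001, -1.752]
contact_force: [-12.8, 3.4, 25.9]
opening: 0.004
```

It's on the stop: the tip is at 0.1155 m and the force rose to 26 N. I'm lifting straight off now.

step_arm:
  targets: "0 -0.02 0 0 0 0;0 -0.15 0 0 0 0;0 -0.3 0 0 0 0;0 -0.4 0 0 0 0;-0.1 -0.4 -0.5 0 0 0;-0.1 -0.4 -0.5 0 0 0;-0.1 -0.4 -0.5 0 0 0;-0.1 -0.4 -0.5 0 0 0"

```text
clock: 3.73
ee_pos: [0.4382, -0.144, 0.2228]
ee_rot: [-1.575, -0.002, -1.751]
contact_force: [1.7, -0.5, -0.6]
opening: 0.003
```

```bash
python3 - <<'E'
from cell import arm
import cv2,numpy as np
for n in("scene","top"):
    c=arm.camera(n); np.savez(n+"2.npz",**c)
    if n=="scene": cv2.imwrite("pics/s2.png",c["image"][:,:,::-1])
    else: cv2.imwrite("pics/t2.png",c["image"][:,:,::-1])
from h import *
P,I,ok=pts("scene2",280,350,160,225);m=ok&(P[...,2]>.1)&(P[...,2]<.2)
q=P[m];s=q[:,0]*.9835-q[:,1]*.181
b=q[(s>.57)&(s<.63)];print("paddle",len(b),b.mean(0),np.percentile(b[:,2],[2,50,98]),np.polyfit(s[(s>.57)&(s<.63)],b[:,2],1),s.max())
# gold pixel comparison before/after, scene tile front area
for n in("scene0","scene2"):
    im=np.load(n+".npz")["image"][210:268,290:362].astype(int);g=(im[...,0]>150)&(im[...,2]<80);v,u=np.nonzero(g);print(n,g.sum(),u.mean(),v.mean())
st=arm.state();print(st["ee_pos"],st["contact_force"],st["clock"])
E
```

```text
paddle 209 [ 0.56790332 -0.19111876  0.11377138] [0.10845051 0.11433472 0.11659859] [0.02457311 0.09919645] 0.6110088317859595
scene0 1258 30.437201907790143 26.84817170111288
scene2 1281 30.975800156128024 26.78766588602654
[ 0.44315179 -0.14616185  0.2243096 ] [ 0.63196386 -0.2484329   0.83110891] 3.8333
```

View pics/s2.png

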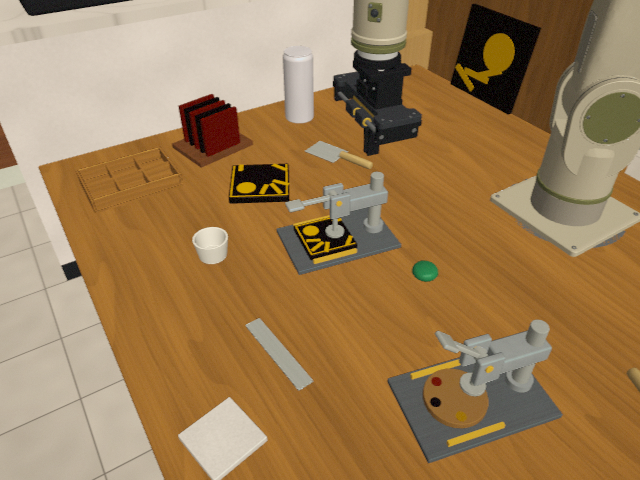

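The picture shows the gold press's lever level at (310,203), with its foot on the tile. The tile's gold pixels have moved less than 1 px, and the spare lever at (460,345) is still up. The arm is clear, so I'm handing in.

```bash
python3 -c "
from cell import arm
print(arm.close_job())"
```

```text
the job is handed in; nothing more can be done
None
```

The lever of the press holding the gold-leaf tile is fully down with its foot on the tile, and I handed the job in at about 3.8 s. I pushed the paddle down along its arc with the shut fingertips until it met the stop, then lifted clear.

- **Lever down:** At the stop the fingertips were at 115.5 mm with about 26 N on them (116 mm expected). After I lifted off, the paddle measured about 114 mm by depth with a slope of about 0.02 rad. Both are within the camera's error.
- **Tile:** Its gold markings in the scene view shifted by less than 1 pixel. Part of that is probably the lowered foot and lever covering different pixels.
- **Other press:** Its lever still looks raised in the scene picture; I did not measure its angle.
- **Robot:** It was touching nothing at hand-in, with contact force readings of about 1 N, which is noise level.

No check failed or disagreed.

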